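Clip the sprung dust cap into the photometer's sample well

ROBOT

A 6-joint arm with a two-finger parallel gripper is mounted at the origin on the work surface. World frame = base frame: x ahead of the robot, y to its left, z up, the work surface at z = 0. Lengths are in m, angles in rad, forces in N, time in s.
With the tool pointing down it reaches from about 0.3 to 0.875 m from the base axis. Payload 6.4 kg.
Tool frame: the origin (TCP) lies between the finger pads; the fingertips stand 17 mm ahead of it and the grasp point (between the pads) lies 2 mm behind it; y points along the fingers, x is the direction in which the jaws open and shut, and the axes are right-handed (so a half turn about y gives the same grasp; the last joint's range is limited). The gripper opens to 88 mm and grips with 3 to 60 N. Pads are 18 mm wide; open, the fingers measure 123 mm over their backs; the gripper's body (75 mm by 187 mm) begins 45 mm behind the grasp point.
Start: joints at [0.906, 0.181, 1.607, -0, 1.354, -0.206], TCP at [0.255, 0.516, 0.256] pointing down, gripper open.
Joint ranges: [-2.99, 2.99], [-0.89, 2.07], [0.3, 2.58], [-1.14, 4.28], [0, 2.63], [-3.12, 3.12]. Speed limits (rad/s): [2.57, 2.57, 3.01, 3.14, 3.14, 3.14].

INTERFACE

Orientations are given as a unit quaternion [w, x, y, z].
In Python, from station import r, claw, get_image, get_clock, get_joint_positions, get_qd, get_effort, get_tool_pos, get_orientation, get_wrist_force, get_torque, get_grip_width gives the robot as it stands. The module is installed in compiled form; this text tells all that it offers. Calls block until the motion is done:
- r.move_to(position, orientation): joint-space move of the TCP to a pose.
- r.movel(position, attitude=None, max_speed=0.15): straight line of the TCP; attitude=None keeps the orientation; max_speed is the mean speed in m/s.
- r.movej(angles): joint-space move.
- claw.set_gripper(opening): finger opening in m; the grip force is fixed at half the most; returns when the fingers have stopped.
- r.pause(seconds).
- r.solve_ik(position, orientation): joint angles nearest the present ones, or None.
- get_image(name): name is "scene" or "top" or "wrist"; returns a dict with "color" (420x560x3 uint8, blue, green, red), "fx", "fy", "cx", "cy" (pixels), "eye" and "attitude" of the camera in the world. Camera axes: x right, y down, z forward; pixel columns grow to the right and rows downward; lengths in m; the calibration is good to about 2 mm. The wrist camera is an equidistant fisheye: a pixel r from the principal point sees the ray r / f radians off the axis. A picture is of the moment at which its call begins. There is no depth.
A pose or a line that the arm cannot do raises r.MotionError and nothing moves.
- r.hand_in(): hands the job in, once; it reports no verdict.
Readings, each from a call of its own:
- get_clock(): time.
- get_joint_positions(): joint angles.
- get_qd(): joint speeds.
- get_effort(): joint torques, N m.
- get_tool_pos(): TCP position.
- get_orientation(): TCP orientation.
- get_wrist_force(): force on the tool from outside, world axes, zero at the start.
- get_torque(): the same for the moment, N m.
- get_grip_width(): finger opening in m.
Only numpy, scipy, OpenCV 4.12 (cv2) and the standard library are available. Lean on these libraries where they do the work, as an engineer would, in place of code of your own. Each camera call takes 0.05 s, during which the arm holds its last target.

TASK

Close the photometer's sample well with the sprung dust cap from the white tray: pinch the cap's two side tabs together and, keeping them pinched, push the cap down into the metal collar against the sprung lifter until its flange is home on the rim, then let the tabs spread under the rim so that the cap stays down by itself. Feel for the rim and press gently, for the collar's height is adjustable and not known; leave the knobbed cover, the beaker and the jar where they are.

Things in the scene. Friction and masses are not known exactly. Their poses are not given: they have to be found in the camera images.
- cap_center (a point): Sprung dust cap, loose, about 80 g, upright in the tray, 40.5 mm high. From below: black plug, 39 mm diameter, 14 mm tall, its lowest 6 mm tapered to 32 mm; black flange, 64 mm diameter, 14 to 17 mm up; on it two upright grey finger tabs. This point is on the axis 20 mm above the underside, 3 mm above the flange's top. z up; tabs at +y and -y. It fits the round collar at any yaw.
- cap: The same cap; origin at the centre of its underside. Each tab is 20 mm wide, 5 mm thick, 17.5 to 40.5 mm up; pinched along y: 42 mm over the outer faces when free, 30 mm fully pinched. Each carries a latch foot (5.5 to 9.5 mm up) that sticks out to 25 mm from the axis when free, and is inside the plug when pinched.
- tab_a (a joint): How far the tab at the cap's +y is pushed in, in m: 0 free, 0.006 fully pinched (a firm stop). Its spring pushes out with 1.5 N when free and 4.5 N when pinched.
- tab_b (a joint): The same for the tab at the cap's -y.
- well_top (a point): Nominal centre of the sample well's rim, z up, 107 mm above the bench, 22 mm above the housing's top. The rim is the top of an aluminium collar, 76 mm outer diameter, opening 41.5 mm; its lip is 3 mm thick over a wide hollow. The real collar stands 0 to 30 mm higher (firm) and up to 2.5 mm off along the housing's x and y; sideways it slides at about 2.5 N, so the tapered plug can push it true.
- lifter (a joint): How far the white sprung disc in the well is pushed down, in m, 0 to 0.012. At rest its top is 6 mm below the real rim. It pushes up with 2.2 N at rest, 3.4 N at 0.008: there the cap is home, flange on the rim, plug 14 mm deep, latch feet 1.5 mm below the lip and free to spread. With the cap latched and let go it stands at about 0.0065; with the cap not held down, near 0.
- photometer: The blue-grey photometer, fixed on the bench: housing 220 mm (x) by 200 mm (y), 85 mm high, origin at the centre of its underside; the collar is at x = -30 mm of it. It carries the collar and lifter.
- cover_center (a point): A bystander in the same tray: a rigid black cover 62 mm in diameter with one round grey knob 18 mm thick, 34 mm high in all; point on its axis 17 mm up. It does not fit the well.
- tray: The white tray that holds the cap and the cover, fixed: 210 mm (x) by 270 mm (y), walls 14 mm high, inner floor 4 mm above the bench; origin at the centre of its underside.
- beaker_center (a point): A bystander: an empty glass beaker, 68 mm in diameter, 85 mm high; point on its axis half-way up.
- jar_center (a point): A bystander: an amber jar, 52 mm in diameter, 75 mm high; point on its axis half-way up.
Things that resemble listed ones, but are neither listed nor needed, are in the scene too. What is shaped like the cap but brown, turquoise or yellow is not meant.

How it is judged:
By the outcome, as a careful person would: the job done as asked, in the order asked, and still so for the second after the job is handed in, with the robot touching nothing.
It also fails if it takes over 51 s, if anything falls off the work surface, if the arm or the gripper's body presses on something with over 40 N, if the wrist force passes 120 N, or if a joint passes its speed limit or range.

## Working session

There is one attempt and no reset: what is moved stays moved. The work goes in short steps, each a Python script; the robot and the scene stay as the last script left them, time stands still between calls to the robot, and variables do not carry over. Pictures are saved under pics/ and viewed, and the job is handed in when it is done.

```bash
mkdir -p pics
python3 - <<'E'
from station import *
import cv2
for n in ("scene","top","wrist"):
    im=get_image(n); cv2.imwrite(f"pics/{n}0.png",im["color"]); print(n,{k:v for k,v in im.items() if k!="color"})
print(get_clock(),get_tool_pos(),get_orientation(),get_wrist_force(),get_grip_width())
E
```

```text
scene {'fx': 400.4977296463592, 'fy': 400.4977296463592, 'cx': 282.50776372674574, 'cy': 213.71869488653974, 'eye': array([ 1.23554638, -0.13829087,  0.87187446]), 'attitude': array([-0.25131864,  0.73841132,  0.58902211, -0.21128327])}
top {'fx': 425.83778720511054, 'fy': 425.83778720511054, 'cx': 281.69800656180587, 'cy': 215.59486749378496, 'eye': array([ 0.5719835 , -0.02806824,  1.05519854]), 'attitude': array([ 0.02703431, -0.69581308,  0.71765844, -0.00892601])}
wrist {'fx': 325.19226210127806, 'fy': 325.19226210127806, 'cx': 278.17239636072, 'cy': 210.16725491100763, 'eye': array([0.18744798, 0.54869459, 0.38366927]), 'attitude': array([0.12564343, 0.83999338, 0.52217289, 0.07720314])}
0.15 [0.25436484 0.51524422 0.25503599] [-0.60042845  0.60074226  0.37278351 -0.37366679] [-0.26625007 -0.42559567  0.27695507] 0.08798822890241037
```

View pics/scene0.png

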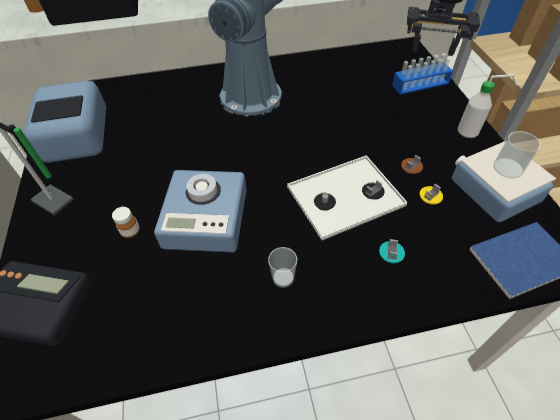

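View pics/top0.png

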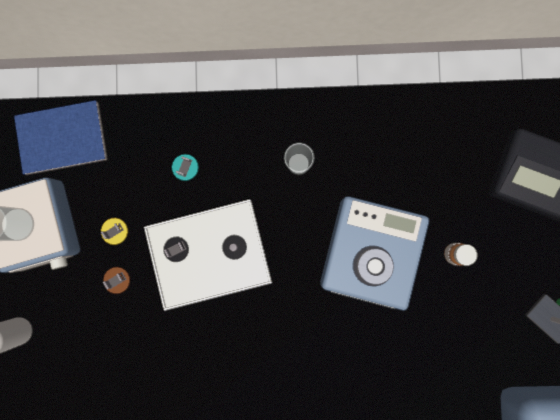

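View pics/wrist0.png

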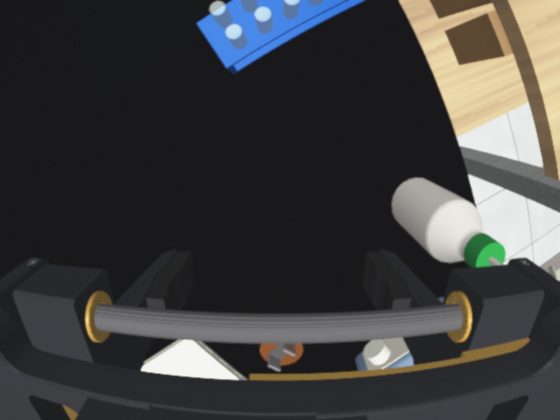

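Candidates in top: tray cap (176,249), knobbed cover (234,247), brown (116,281), yellow (115,231), turquoise (185,167). By the description it is the black one with two tabs in the tray, at (176,249). I'll check that in a close crop.

```bash
python3 - <<'E'
import cv2, numpy as np
t=cv2.imread("pics/top0.png"); s=cv2.imread("pics/scene0.png")
a=cv2.resize(t[225:275,150:200],(400,400),interpolation=cv2.INTER_CUBIC)
b=cv2.resize(s[165:215,345:395],(400,400),interpolation=cv2.INTER_CUBIC)
cv2.imwrite("pics/crop1.png",cv2.convertScaleAbs(np.hstack([a,b]),alpha=1.5,beta=20))
a=cv2.resize(t[190:315,315:440],(500,500),interpolation=cv2.INTER_CUBIC)
cv2.imwrite("pics/crop2.png",a)
E
cat > h.py <<'E'
import numpy as np, cv2, json
from scipy.spatial.transform import Rotation as R
def rot(q): return R.from_quat([q[1],q[2],q[3],q[0]])
CAM={"scene":dict(f=400.4977296463592,c=(282.50776372674574,213.71869488653974),e=np.array([1.23554638,-0.13829087,0.87187446]),q=[-0.25131864,0.73841132,0.58902211,-0.21128327]),
"top":dict(f=425.83778720511054,c=(281.69800656180587,215.59486749378496),e=np.array([0.5719835,-0.02806824,1.05519854]),q=[0.02703431,-0.69581308,0.71765844,-0.00892601])}
def onz(cam,u,v,z):
    c=CAM[cam]; d=rot(c["q"]).apply([(u-c["c"][0])/c["f"],(v-c["c"][1])/c["f"],1]); return c["e"]+d*(z-c["e"][2])/d[2]
def proj(cam,p):
    c=CAM[cam]; d=rot(c["q"]).inv().apply(np.asarray(p)-c["e"]); return d[:2]/d[2]*c["f"]+np.array(c["c"])
E
python3 -c "
from h import *
print('cap',onz('top',176,249,.02),onz('scene',374,191,.02));print('well',onz('top',376,266,.12),onz('scene',202,186,.12))"
```

```text
cap [0.55162885 0.25812282 0.02      ] [0.55451726 0.26388174 0.02      ]
well [ 0.50382257 -0.20649101  0.12      ] [ 0.51803362 -0.2009401   0.12      ]
```

View pics/crop1.png

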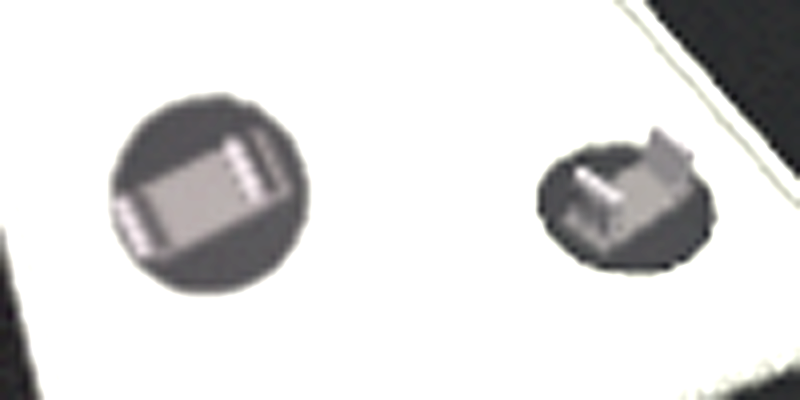

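View pics/crop2.png

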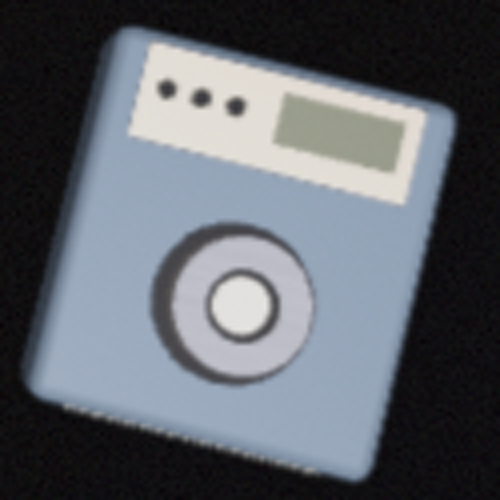

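The crop shows a black flange with two grey tabs, centred at top (176.0,249.4), with the tab axis roughly 25° above the image x-axis. This is the right cap. Next I measure the cap and collar by ellipse fits.

Run:
```python
from h import *
from scipy.optimize import least_squares
t=cv2.imread("pics/top0.png"); s=cv2.imread("pics/scene0.png")
def ell(img,box,mask,k=8):
    x0,y0,x1,y1=box; c=cv2.resize(img[y0:y1,x0:x1],None,fx=k,fy=k,interpolation=cv2.INTER_CUBIC)
    m=mask(c).astype(np.uint8); cs,_=cv2.findContours(m,cv2.RETR_EXTERNAL,cv2.CHAIN_APPROX_NONE)
    c0=max(cs,key=cv2.contourArea); e=cv2.fitEllipse(cv2.convexHull(c0))
    return (np.array(e[0])+.5)/k-.5+[x0,y0],np.array(e[1])/k,e[2]
dark=lambda c:c.max(2)<110
print("flange top",ell(t,(155,230,196,270),lambda c:c.max(2)<125))
print("flange scene",ell(s,(355,172,392,206),lambda c:c.max(2)<125))
# collar rim grey-lilac vs blue: look at values
for n,i,(x0,y0,x1,y1) in (("t",t,(345,235,405,300)),("s",s,(175,165,230,210))):
    c=cv2.resize(i[y0:y1,x0:x1],None,fx=8,fy=8,interpolation=cv2.INTER_CUBIC); cv2.imwrite(f"pics/col_{n}.png",c)
print(t[266,355:400].tolist())
p=onz('top',176,249.4,.021);print(p)
```

```text
flange top (array([175.71401024, 248.90349197]), array([24.84630775, 25.35381126]), 27.76026725769043)
flange scene (array([373.04776955, 189.92851639]), array([18.39446449, 22.49740028]), 93.54385375976562)
[[75, 72, 73], [77, 73, 76], [103, 100, 103], [179, 171, 170], [197, 188, 187], [199, 190, 189], [199, 189, 188], [198, 190, 188], [197, 189, 187], [197, 188, 187], [193, 185, 183], [146, 138, 137], [124, 122, 123], [207, 208, 210], [222, 224, 225], [223, 225, 226], [223, 225, 226], [222, 224, 226], [223, 225, 226], [223, 225, 226], [223, 225, 226], [223, 225, 227], [223, 225, 226], [223, 225, 226], [222, 224, 226], [223, 225, 226], [218, 221, 222], [162, 163, 165], [95, 92, 93], [103, 98, 98], [183, 175, 173], [198, 189, 188], [200, 191, 190], [200, 191, 190], [200, 191, 190], [201, 192, 190], [201, 192, 192], [197, 188, 186], [155, 144, 140], [174, 156, 142], [184, 164, 149], [185, 166, 151], [185, 166, 151], [185, 166, 150], [185, 166, 150]]
[0.55067569 0.25786351 0.021     ]
```

View pics/col_t.png

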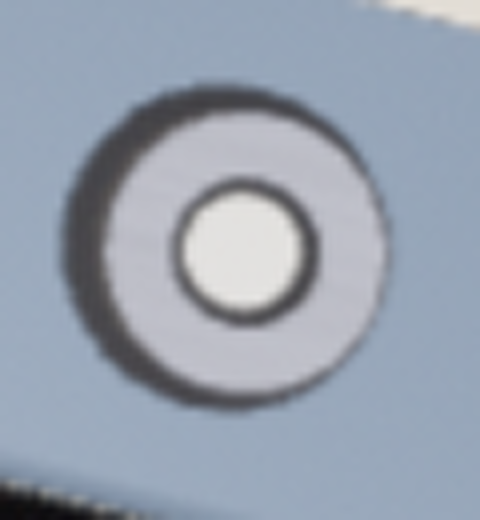

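View pics/col_s.png

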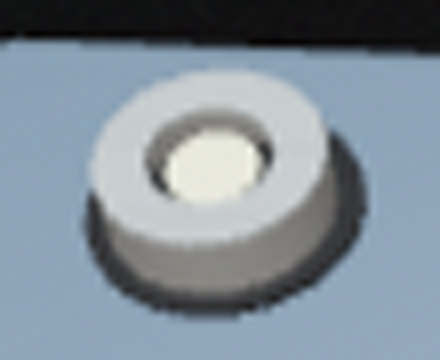

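Run:
```python
from h import *
for z in (.107,.115,.12,.125,.13,.137):
    a=onz('top',375.25,265.9,z);b=onz('scene',200.7,184.25,z);print(z,a[:2],b[:2],np.linalg.norm(a-b))
for z in (.011,.016,.021,.026):
    a=onz('top',175.8,249.1,z);b=onz('scene',373.05,190,z);print(z,a[:2],b[:2],np.linalg.norm(a-b))
# tab axis: top-crop edges
a=onz('top',150+120/8,225+190/8,.021);b=onz('top',150+235/8,225+138/8,.021)
c=onz('top',150+160/8,225+258/8,.021);d=onz('top',150+285/8,225+192/8,.021)
for p,q in((a,b),(c,d)): print(np.degrees(np.arctan2(*(q-p)[[1,0]])))
# tool axes at start
r0=rot([-0.60042845,0.60074226,0.37278351,-0.37366679]).as_matrix();print(r0)
```

```text
0.107 [ 0.5031411 -0.2073367] [ 0.49868548 -0.20474043] 0.0051568589442863915
0.115 [ 0.50372193 -0.2058242 ] [ 0.50639248 -0.20404542] 0.0032087200814884145
0.12 [ 0.50408495 -0.20487889] [ 0.51120935 -0.20361104] 0.007236339142722548
0.125 [ 0.50444796 -0.20393358] [ 0.51602623 -0.20317666] 0.011602979030394148
0.13 [ 0.50481098 -0.20298827] [ 0.5208431  -0.20274228] 0.016034008829208843
0.137 [ 0.5053192  -0.20166484] [ 0.52758673 -0.20213414] 0.02227246785114744
0.011 [0.55122095 0.26111098] [0.54309496 0.26685002] 0.009948283940674534
0.016 [0.55132037 0.25972628] [0.54711675 0.26449695] 0.006358429079515825
0.021 [0.55141979 0.25834159] [0.55113854 0.26214387] 0.003812666839999626
0.026 [0.5515192 0.2569569] [0.55516033 0.25979079] 0.0046139763312231874
-67.45284021683557
-63.936018699275365
[[ 4.42811170e-01 -8.26726495e-04 -8.96614512e-01]
 [ 8.96613958e-01 -1.03626400e-03  4.42811852e-01]
 [-1.29521363e-03 -9.99999121e-01  2.82385240e-04]]
```

```bash
cat >> h.py <<'E'
def ori(deg):
    a=np.radians(deg); M=np.array([[np.cos(a),0,-np.sin(a)],[np.sin(a),0,np.cos(a)],[0,-1,0]])
    q=R.from_matrix(M).as_quat(); return [q[3],q[0],q[1],q[2]]
def wproj_ray(im,u,v):
    x=np.array([u-im["cx"],v-im["cy"]])/im["fx"]; th=np.linalg.norm(x); d=np.array([*(x/th*np.sin(th)),np.cos(th)]); return rot(im["attitude"]).apply(d)
def wonz(im,u,v,z):
    d=wproj_ray(im,u,v); return im["eye"]+d*(z-im["eye"][2])/d[2]
def wproj(im,p):
    d=rot(im["attitude"]).inv().apply(np.asarray(p)-im["eye"]); th=np.arctan2(np.hypot(d[0],d[1]),d[2]); return d[:2]/np.hypot(d[0],d[1])*th*im["fx"]+np.array([im["cx"],im["cy"]])
E
python3 - <<'E'
from station import *
from h import *
import pickle
for a in (114,-66,74,-106): print(a,r.solve_ik([.551,.26,.17],ori(a)),)
print(r.solve_ik([.5035,-.2055,.17],ori(67)))
r.move_to([.551,.26,.17],ori(114))
im=get_image("wrist"); pickle.dump(im,open("w1.pkl","wb")); cv2.imwrite("pics/w1.png",im["color"]); print(get_clock(),get_tool_pos(),im["eye"],get_wrist_force())
E
```

```text
114 [ 2.46317024e-01  3.41371281e-01  1.59070165e+00 -4.44089210e-16
  1.20951973e+00 -1.74335832e+00]
-66 [ 2.46317024e-01  3.41371281e-01  1.59070165e+00 -4.44089210e-16
  1.20951973e+00  1.39823433e+00]
74 [ 2.46317024e-01  3.41371281e-01  1.59070165e+00 -4.44089210e-16
  1.20951973e+00 -1.04522662e+00]
-106 [ 2.46317024e-01  3.41371281e-01  1.59070165e+00 -4.44089210e-16
  1.20951973e+00  2.09636603e+00]
[-6.05852184e-01  2.05796130e-01  1.76221756e+00 -4.44089210e-16
  1.17357896e+00 -1.77522278e+00]
1.6833 [0.55060512 0.26090078 0.17027299] [0.4823792  0.22994769 0.29888418] [ 0.00939867  0.0844153  -0.67865499]
```

View pics/w1.png

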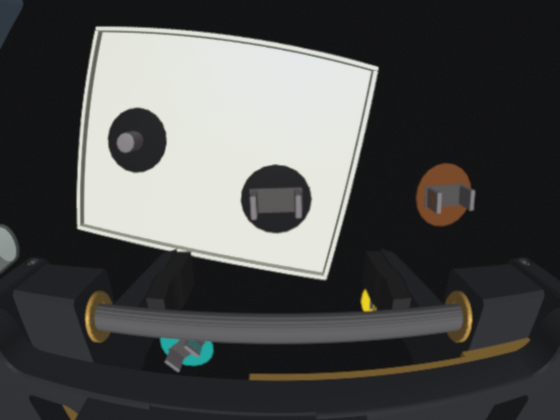

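The wrist view shows the cap flange at about (276,199), its tabs at about (254,205) and (298,205), and the cover at (137,140). Now I refine.

Run:
```python
from h import *
import pickle
im=pickle.load(open("w1.pkl","rb")); c=im["color"]
x0,y0=236,160; k=8
g=cv2.resize(c[y0:y0+80,x0:x0+84],None,fx=k,fy=k,interpolation=cv2.INTER_CUBIC)
m=(g.max(2)<125).astype(np.uint8); cs,_=cv2.findContours(m,cv2.RETR_EXTERNAL,cv2.CHAIN_APPROX_NONE)
c0=max(cs,key=cv2.contourArea); P=cv2.convexHull(c0)[:,0]/k+[x0,y0]-.44
W=np.array([wonz(im,*p,.020) for p in P])[:,:2]
(cc,rr)=cv2.minEnclosingCircle(W.astype(np.float32)); print("min circle",cc,rr)
e=cv2.fitEllipse(W.astype(np.float32)*1000);print(e)
cv2.imwrite("pics/w1c.png",cv2.convertScaleAbs(g,alpha=1.6,beta=20))
print("tcp proj",wproj(im,[.551,.26,.04]))
```

```text
min circle (0.5519183278083801, 0.25842636823654175) 0.031560759991407394
((551.9314575195312, 258.4002990722656), (62.49165725708008, 62.77290725708008), 104.6641616821289)
tcp proj [277.65084369 205.41580583]
```

View pics/w1c.png

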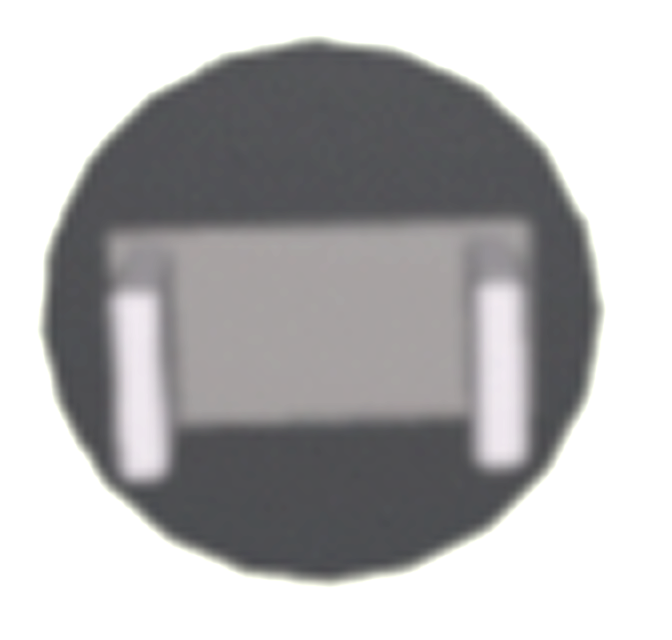

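Run:
```python
from h import *
import pickle
im=pickle.load(open("w1.pkl","rb"))
f=lambda u,v,z: wonz(im,u/8+236-.44,v/8+160-.44,z)
for z,a,b in((.022,(105,237),(530,218)),(.022,(180,424),(465,414)),(.0445,(135,290),(498,282)),(.0445,(143,480),(502,467))):
    p,q=f(*a,z),f(*b,z); print(np.degrees(np.arctan2(*(q-p)[[1,0]])),(p+q)/2,np.linalg.norm(p-q))
```

```text
116.6216811387851 [0.54212795 0.25367787 0.022     ] 0.04655875659525914
116.12309958444699 [0.56195382 0.2630876  0.022     ] 0.031825289995941496
115.30327772173563 [0.54286757 0.25413392 0.0445    ] 0.03670010744643565
116.2116206711426 [0.56088171 0.26277322 0.0445    ] 0.037101501156140554
```

Run:
```python
from station import *
from h import *
q=ori(116)
claw.set_gripper(.054)
r.movel([.5519,.2585,.06],q,0.15)
r.movel([.5519,.2585,.0405],None,0.06)
r.pause(.15)
f0=np.array(get_wrist_force()); print(get_clock(),get_tool_pos(),f0,get_grip_width())
z=.0405
for i in range(8):
    z-=.0006; r.movel([.5519,.2585,z],None,.02); f=np.array(get_wrist_force())-f0; print(round(z,4),get_tool_pos()[2],f.round(2),get_clock())
    if f[2]>1.2: break
im=get_image("wrist"); cv2.imwrite("pics/w2.png",im["color"])
```

```text
3.85 [0.55210192 0.25855248 0.04071699] [ 0.13895583 -0.00438302  0.0528806 ] 0.054306778570814
0.0399 0.04005103288207687 [-0.45 -0.5  -0.33] 4.1
0.0393 0.03927235676997703 [0.14 0.43 0.35] 4.35
0.0387 0.03861387459663381 [ 0.31 -0.69  0.48] 4.6
0.0381 0.03843514882425627 [-0.98 -0.99  3.57] 4.85
```

View pics/w2.png

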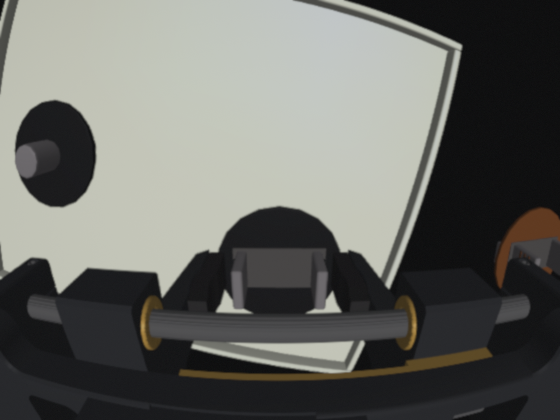

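The cap sits between the pads, with tabs at about (240,280) and (320,280). Contact came at the expected flange height. I back off 0.7 mm, pinch and lift.

Run:
```python
from station import *
from h import *
r.movel([.5519,.2585,.0390],None,.03)
claw.set_gripper(.026); print("w",get_grip_width(),get_clock())
r.movel([.5519,.2585,.10],None,.10); r.pause(.2)
print("w",get_grip_width(),get_wrist_force(),get_clock())
r.movel([.5519,.2585,.23],None,.2)
im=get_image("wrist"); cv2.imwrite("pics/w3.png",im["color"])
# go above well, high
r.move_to([.5035,-.2055,.25],ori(69)); r.pause(.2)
import pickle
im=get_image("wrist"); cv2.imwrite("pics/w4.png",im["color"]);pickle.dump(im,open("w4.pkl","wb"))
print(get_tool_pos(),get_wrist_force(),get_grip_width(),get_clock())
```

```text
w 0.028176404874381944 5.6583
w 0.028737009274667557 [ 0.81281075  0.41366847 -0.54111909] 6.6167
[ 0.50379342 -0.2048083   0.24995773] [ 0.8694306   0.41331136 -1.2031873 ] 0.02822770392656822 9.425
```

View pics/w3.png

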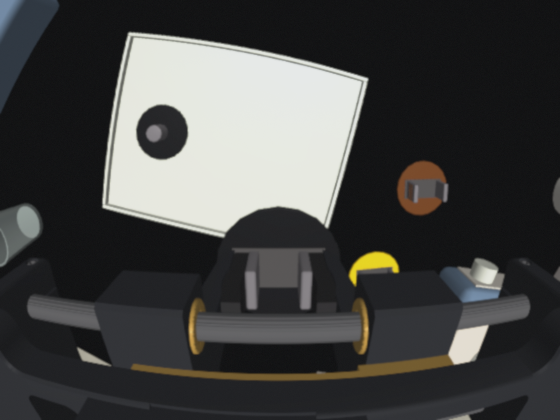

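View pics/w4.png

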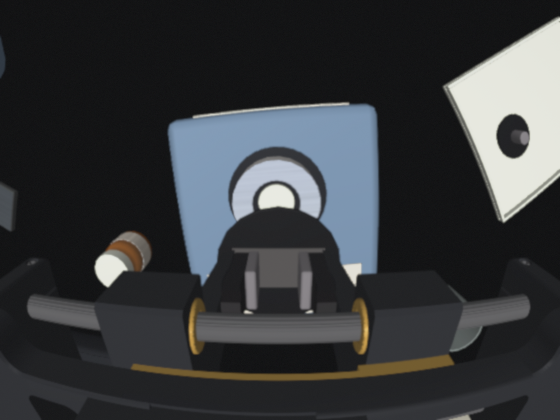

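Cap held and pinched (width 28 mm), with the collar visible at about (276,200). I fit the rim height and centre from all views.

Run:
```python
from h import *
import pickle
im=pickle.load(open("w4.pkl","rb"))
g=cv2.resize(im["color"][140:240,220:335],None,fx=6,fy=6,interpolation=cv2.INTER_CUBIC); cv2.imwrite("pics/w4c.png",g)
```

```text
(no output)
```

View pics/w4c.png

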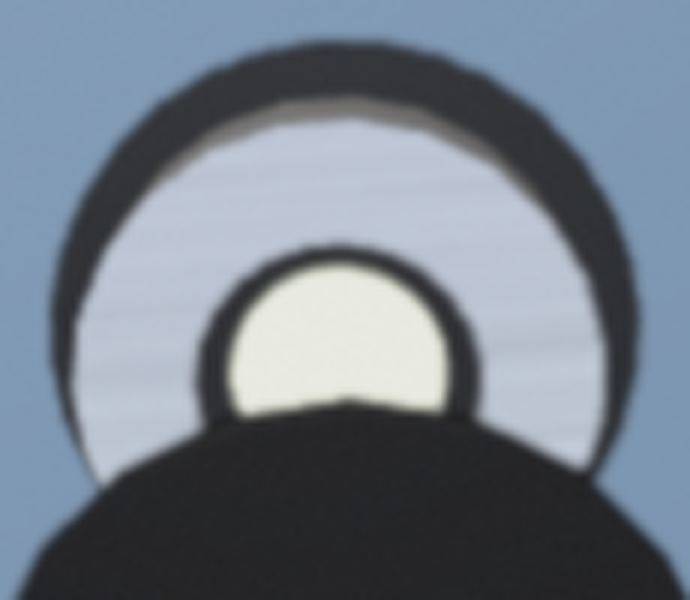

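Run:
```python
from h import *
from scipy.optimize import least_squares
import pickle
im=pickle.load(open("w4.pkl","rb"))
wp=np.array([(73,365),(608,370),(345,119),(160,186),(533,192),(80,300),(598,300),(87,440),(603,440)])/6+[220-.42,140-.42]
wi=np.array([(197,375),(482,380),(340,244),(232,290),(445,290)])/6+[220-.42,140-.42]
tp=np.array([(103,251),(388,251),(245,108),(245,394)])/8+[345-.44,235-.44]
sp=np.array([(90,165),(328,150),(225,70),(190,245)])/8+[175-.44,165-.44]
def onc(cam,p,z): return onz(cam,*p,z) if cam!="w" else wonz(im,*p,z)
def res(v,sets):
    out=[]
    for cam,P,rad in sets:
        for p in P: out.append(np.linalg.norm(onc(cam,p,v[2])[:2]-v[:2])-rad)
    return np.array(out)*1e3
for n,S in (("w",[("w",wp,.038),("w",wi,.02075)]),("w outer",[("w",wp,.038)]),("t",[("top",tp,.038)]),("s",[("scene",sp,.038)]),("all",[("w",wp,.038),("w",wi,.02075),("top",tp,.038),("scene",sp,.038)])):
    s=least_squares(res,[.5035,-.2055,.115],args=(S,)); print(n,s.x.round(4),s.fun.round(1))
for z in (.107,.115,.122): print(z,least_squares(lambda v:res([*v,z],[("w",wp,.038),("w",wi,.02075)]),[.5035,-.2055]).x)
# collar wall in scene: project
for z in (.085,.107,.115,.122): print(z,(proj("scene",[.5035+.038,-.2055,z])-[175-.44,165-.44])*8)
```

```text
w [ 0.5039 -0.2061  0.1137] [ 0.1 -0.1 -0.   0.1  0.5  0.7  0.2 -0.8  0.3 -0.4 -0.8 -0.3 -0.1 -0.6]
w outer [ 0.5036 -0.2059  0.1139] [ 0.1 -0.2 -0.3 -0.1  0.2  0.7 -0.  -0.6  0.3]
t [ 0.5051 -0.2021  0.1346] [-0.1 -0.1  0.1  0.1]
s [ 0.5069 -0.2038  0.1164] [ 0.  0. -0. -0.]
all [ 0.5038 -0.2058  0.1134] [ 0.4 -0.4 -0.3  0.1  0.1  0.9 -0.1 -0.4  0.2 -0.1 -1.1 -0.5 -0.1 -1.
  0.5  1.1  0.8  1.1 -1.6  1.9  0.3 -0. ]
0.107 [ 0.50478779 -0.20652549]
0.115 [ 0.50369981 -0.20606831]
0.122 [ 0.50281906 -0.20569561]
0.085 [231.12399488 299.91069411]
0.107 [219.2484113  255.21004896]
0.115 [214.8291555  238.57561715]
0.122 [210.91690156 223.84958083]
```

```bash
cat > press.py <<'E'
from station import *
from h import *
X,Y=.5038,-.2058
def fz(n=4):
    v=[]
    for _ in range(n): v.append(get_wrist_force()); r.pause(.02)
    return np.mean(v,0)
E
python3 - <<'E'
from press import *
r.movel([X,Y,.172],ori(69),.15); r.pause(.2)
f0=fz(8); np.save("f0.npy",f0); print(f0,get_tool_pos(),get_clock())
z=.172
while z>.120:
    z-=.0015; r.movel([X,Y,z],None,.03); f=fz(3)-f0
    print(round(z,4),np.round(get_tool_pos(),4),f.round(2),round(get_clock(),2))
    if f[2]>1.3 or np.hypot(*f[:2])>4: break
E
```

```text
[ 0.26887129 -0.4648411  -0.9294115 ] [ 0.50415851 -0.20602219  0.1727693 ] 10.425
0.1705 [ 0.5037 -0.2058  0.1704] [-0.44  0.46  0.12] 10.72
0.169 [ 0.5037 -0.2058  0.1689] [-0.51  0.73 -0.72] 11.03
0.1675 [ 0.5038 -0.2058  0.1674] [-0.8   0.26  0.22] 11.32
0.166 [ 0.5038 -0.2058  0.1659] [-0.28  0.37  0.4 ] 11.62
0.1645 [ 0.5038 -0.2058  0.1644] [-0.58  0.68  0.78] 11.93
0.163 [ 0.5038 -0.2058  0.163 ] [-0.37  0.69  0.59] 12.22
0.1615 [ 0.5038 -0.2058  0.1614] [-0.49  0.39  0.6 ] 12.53
0.16 [ 0.5038 -0.2058  0.1599] [-0.65 -0.02  0.53] 12.82
0.1585 [ 0.5038 -0.2058  0.1584] [ 0.16 -0.05  0.02] 13.12
0.157 [ 0.5038 -0.2058  0.1569] [-0.47  0.63  0.15] 13.43
0.1555 [ 0.5038 -0.2058  0.1554] [-0.26  0.54  0.38] 13.72
0.154 [ 0.5037 -0.2058  0.1539] [-0.39  1.21  0.15] 14.03
0.1525 [ 0.5038 -0.2058  0.1524] [-0.12  0.4   0.19] 14.32
0.151 [ 0.5038 -0.2058  0.1509] [-0.36  0.56  0.31] 14.62
0.1495 [ 0.5038 -0.2058  0.1494] [-0.15  0.51 -0.31] 14.93
0.148 [ 0.5038 -0.2058  0.1479] [-0.19  0.61  0.33] 15.22
0.1465 [ 0.5038 -0.2058  0.1465] [-0.48  0.76  0.42] 15.53
0.145 [ 0.5038 -0.2058  0.1449] [ 0.25  0.73 -0.25] 15.82
0.1435 [ 0.5038 -0.2058  0.1434] [-0.33  1.11  0.01] 16.12
0.142 [ 0.5038 -0.2058  0.1419] [-0.19  0.28  0.14] 16.43
0.1405 [ 0.504  -0.2059  0.1408] [0.56 0.44 2.45] 16.73
```

Run:
```python
from press import *
f0=np.load("f0.npy")
z=.1405
while z>.128:
    z-=.0008; r.movel([X,Y,z],None,.03); f=fz(3)-f0
    print(round(z,4),np.round(get_tool_pos(),4),f.round(2),round(get_grip_width(),4),round(get_clock(),2))
    if f[2]>7 or np.hypot(*f[:2])>7: break
im=get_image("wrist"); cv2.imwrite("pics/w5.png",im["color"])
im=get_image("scene"); cv2.imwrite("pics/s5.png",cv2.resize(im["color"][120:240,130:290],None,fx=5,fy=5,interpolation=cv2.INTER_CUBIC))
```

```text
0.1397 [ 0.504  -0.2059  0.1398] [0.23 0.4  2.38] 0.0286 17.02
0.1389 [ 0.5039 -0.2059  0.139 ] [ 0.21 -0.02  2.89] 0.0281 17.32
0.1381 [ 0.5039 -0.2059  0.1382] [0.52 0.08 2.42] 0.0281 17.62
0.1373 [ 0.5039 -0.2059  0.1373] [ 0.59 -0.04  3.07] 0.0286 17.93
0.1365 [ 0.5038 -0.2058  0.1365] [1.11 0.14 2.92] 0.0282 18.23
0.1357 [ 0.5038 -0.2058  0.1357] [0.96 0.09 2.84] 0.0284 18.52
0.1349 [ 0.5038 -0.2058  0.1349] [ 0.71 -0.4   3.28] 0.0284 18.82
0.1341 [ 0.5038 -0.2058  0.1341] [ 0.9  -0.81  3.38] 0.0284 19.12
0.1333 [ 0.5038 -0.2058  0.1334] [0.29 0.13 3.92] 0.0284 19.43
0.1325 [ 0.504  -0.2059  0.1332] [-2.15  1.7   9.8 ] 0.0284 19.73
```

View pics/w5.png

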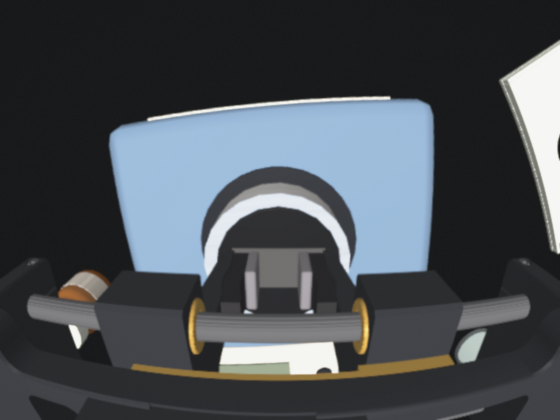

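View pics/s5.png

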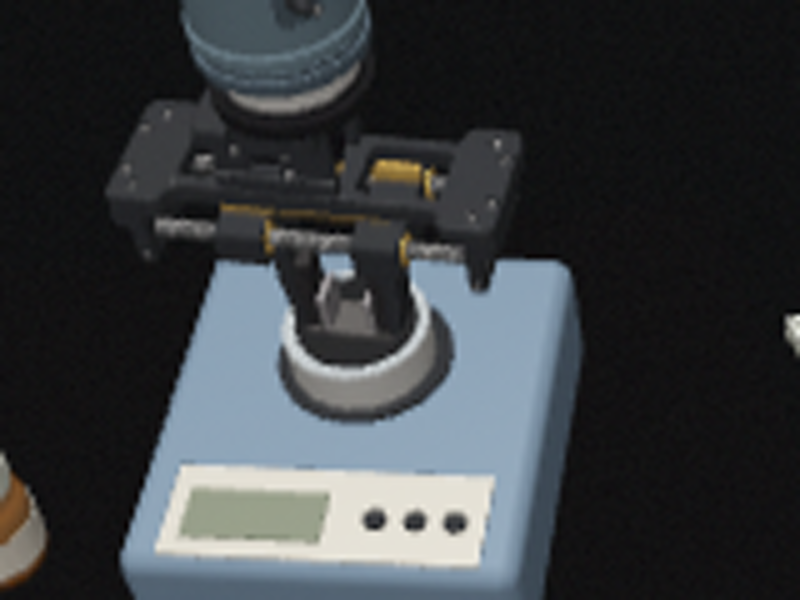

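Flange home: a firm rise to 9.8 N at TCP z = 0.1333, 7.9 mm after lifter contact. The picture shows the flange flat inside the bright rim at wrist (280,230). I let the tabs spread in steps, still pressing.

Run:
```python
from press import *
f0=np.load("f0.npy")
for w in (.034,.038,.041,.044,.050):
    claw.set_gripper(w); f=fz(3)-f0
    print(w,round(get_grip_width(),4),np.round(get_tool_pos(),4),f.round(2),round(get_clock(),2))
r.pause(.2)
z0=.1325
for z in (.1335,.1345,.1360,.138):
    r.movel([X,Y,z],None,.03); f=fz(3)-f0; print(z,np.round(get_tool_pos(),4),f.round(2),round(get_clock(),2))
im=get_image("wrist"); cv2.imwrite("pics/w6.png",im["color"])
```

```text
0.034 0.034 [ 0.5039 -0.2059  0.1329] [-0.5   0.24  6.93] 20.18
0.038 0.0382 [ 0.5039 -0.2059  0.1328] [-0.22  0.13  6.53] 20.5
0.041 0.0409 [ 0.5039 -0.2059  0.1327] [ 0.15 -0.35  6.15] 20.81
0.044 0.0441 [ 0.5038 -0.2059  0.1327] [-0.47  0.13  6.56] 21.12
0.05 0.0498 [ 0.5038 -0.206   0.1327] [-0.53  0.09  6.74] 21.47
0.1335 [ 0.5037 -0.2059  0.1334] [ 0.44 -0.88  2.94] 21.97
0.1345 [ 0.5035 -0.2055  0.1343] [-0.56  0.15  2.75] 22.27
0.136 [ 0.5036 -0.2055  0.1357] [-0.25  0.63  1.24] 22.57
0.138 [ 0.5038 -0.2058  0.1381] [-0.57  0.6   0.72] 22.87
```

View pics/w6.png

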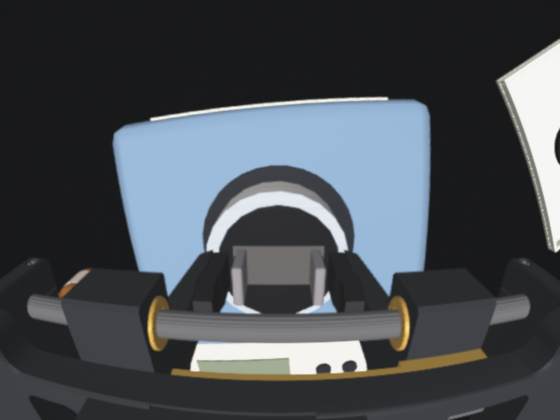

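Run:
```python
from press import *
f0=np.load("f0.npy")
claw.set_gripper(.056)
r.movel([X,Y,.17],None,.06); print(fz(3)-f0)
r.movel([X,Y,.25],None,.15); r.pause(.3)
im=get_image("wrist"); cv2.imwrite("pics/w7.png",im["color"]); import pickle; pickle.dump(im,open("w7.pkl","wb"))
r.move_to([.40,.02,.32],ori(90)); r.pause(.3)
im=get_image("scene"); cv2.imwrite("pics/s7.png",im["color"])
a=cv2.resize(im["color"][160:220,165:245],None,fx=5,fy=5,interpolation=cv2.INTER_CUBIC)
im=get_image("top"); cv2.imwrite("pics/t7.png",im["color"])
b=cv2.resize(im["color"][235:295,335:415],None,fx=5,fy=5,interpolation=cv2.INTER_CUBIC)
cv2.imwrite("pics/c7.png",cv2.convertScaleAbs(np.hstack([a,b]),alpha=1.3)); print(get_clock())
```

```text
[-0.47385421  1.24692432  0.82625561]
26.3917
```

View pics/w7.png

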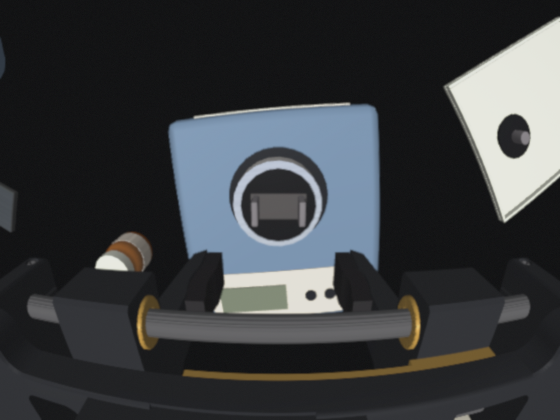

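View pics/c7.png

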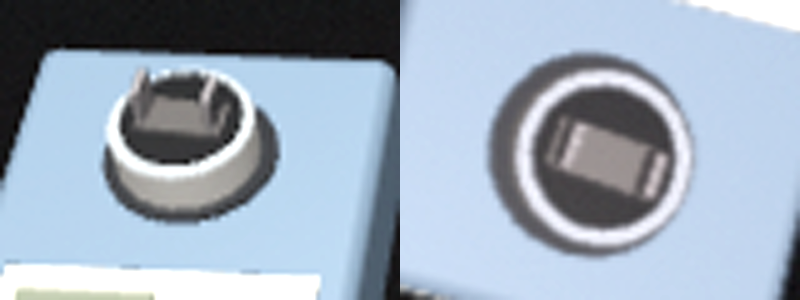

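View pics/s7.png

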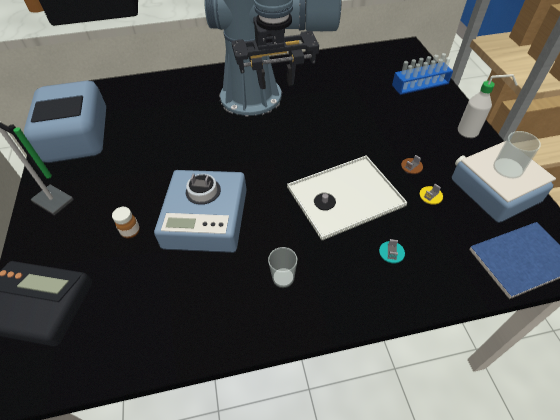

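In the wrist view the cap sits in the collar at (278,205) with its tabs spread. The scene view shows the bystanders unmoved. I check numerically that the flange is near the rim (about 1.5 mm rise if latched, about 8 mm if not).

Run:
```python
from h import *
import pickle
from scipy.optimize import least_squares
im=pickle.load(open("w7.pkl","rb")); x0,y0,k=222,140,6
g=cv2.resize(im["color"][y0:y0+115,x0:x0+115],None,fx=k,fy=k,interpolation=cv2.INTER_CUBIC)
gr=cv2.cvtColor(g,cv2.COLOR_BGR2GRAY).astype(float); gr=cv2.GaussianBlur(gr,(0,0),2)
c=np.array([(278-x0)*k,(206-y0)*k])
inn=[];out=[]
for a in np.radians(np.arange(0,360,5)):
    d=np.array([np.cos(a),np.sin(a)]); rr=np.arange(180,310)
    v=np.array([gr[int(round(c[1]+d[1]*q)),int(round(c[0]+d[0]*q))] for q in rr]); gd=np.gradient(v)
    i=gd[:110].argmax(); inn.append((c+d*rr[i])/k+[x0-.42,y0-.42])
    j=i+gd[i:i+60].argmin(); out.append((c+d*rr[j])/k+[x0-.42,y0-.42])
def fit(P,rad,free=True):
    f=lambda v:[1e3*(np.linalg.norm(wonz(im,*p,v[2])[:2]-v[:2])-rad) for p in P]
    s=least_squares(f,[.504,-.206,.115],loss="soft_l1"); return s.x.round(4),np.abs(s.fun).mean().round(2)
print("rim",fit(out,.038)); print("flange",fit(inn,.032))
print(im["eye"])
```

```text
Traceback (most recent call last):
IndexError: index 690 is out of bounds for axis 0 with size 690
```

Run:
```python
from h import *
import pickle
from scipy.optimize import least_squares
im=pickle.load(open("w7.pkl","rb")); x0,y0,k=212,135,6
g=cv2.resize(im["color"][y0:y0+135,x0:x0+135],None,fx=k,fy=k,interpolation=cv2.INTER_CUBIC)
gr=cv2.GaussianBlur(cv2.cvtColor(g,cv2.COLOR_BGR2GRAY).astype(float),(0,0),2)
c=np.array([(277-x0)*k,(203-y0)*k])
inn=[];out=[]
for a in np.radians(np.arange(0,360,5)):
    d=np.array([np.cos(a),np.sin(a)]); rr=np.arange(190,310)
    v=np.array([gr[int(round(c[1]+d[1]*q)),int(round(c[0]+d[0]*q))] for q in rr]); gd=np.gradient(v)
    i=gd[:80].argmax(); inn.append((c+d*rr[i])/k+[x0-.42,y0-.42])
    j=i+gd[i:i+60].argmin(); out.append((c+d*rr[j])/k+[x0-.42,y0-.42])
def fit(P,rad):
    f=lambda v:[1e3*(np.linalg.norm(wonz(im,*p,v[2])[:2]-v[:2])-rad) for p in P]
    s=least_squares(f,[.504,-.206,.115],loss="soft_l1"); return s.x.round(4),np.abs(s.fun).mean().round(2)
print("rim",fit(out,.038)); print("flange",fit(inn,.032))
```

```text
rim (array([ 0.5041, -0.2066,  0.1119]), np.float64(0.18))
flange (array([ 0.5056, -0.2063,  0.111 ]), np.float64(0.19))
```

Latch confirmed by feel. On retreat the lifter's push on the fingers ended between 1.6 and 3 mm of rise, where an unlatched cap would have followed for about 8 mm. Handing in.

Run:
```python
from station import *
print(get_clock(),get_wrist_force(),get_tool_pos()); print(r.hand_in())
```

```text
26.3917 [0.1144167  0.49058174 1.09061177] [0.40013453 0.01959979 0.31972829]
the job is handed in; nothing more can be done
None
```

The cap is in the photometer's collar and appears latched. I handed the job in at 26.4 s with the robot clear; no verdict was reported.

- **Actions:** I picked the black two-tab cap from the white tray, pinched it fully (28 mm grip reading) and carried it to the well. I felt the lifter at a tool (TCP) height of 0.141 m, which puts the rim at about 0.112 m. I pressed on until a firm stop 7.9 mm later, at about 10 N, then opened the fingers in steps while still pressing.
- **Latch check by force:** On retreat the push on the fingers ended between 1.6 and 3 mm of rise. An unlatched cap would have kept pushing for about 8 mm.
- **Latch check by images:** The last pictures show the cap level in the collar with its tabs spread. The tray, cover, beaker and jar look unmoved by eye.
- **Weak or disagreeing checks:**
    - The optical fit put the flange at 0.111 m, against 0.1165 m expected when latched. Its apparent size reads about 2% small, and correcting for that gives about 0.116 m.
    - The fitted flange centre was 1.5 mm off the rim's, slightly more than the 1.25 mm play. I put that down to fit error, though a cap standing higher would look the same, so I relied on the force reading.
    - The top camera alone gave the rim height as 0.135 m, while touch and the other views gave 0.112–0.116 m.

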